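# Sort the ratchet clamps: stow the shut one, use the open one

## Robot

A 6-joint arm with a two-finger parallel gripper is mounted at the origin on the work surface. World frame = base frame: x ahead of the robot, y to its left, z up, the work surface at z = 0. Lengths are in m, angles in degrees, forces in N, time in s.
With the tool pointing down it reaches from about 0.3 to 0.75 m from the base axis. Payload 8.5 kg.
Tool frame: the origin (TCP) lies between the finger pads; the fingertips stand env.finger_overhang ahead of it and the grasp point (between the pads) lies 2 mm behind it (env.finger_overhang is the distance from the TCP to the fingertips, in m); z points along the fingers, y is the line along which they close (so a half turn about z gives the same grasp; the last joint's range is limited). The gripper opens to 85 mm and grips with 20 to 120 N. Pads are 22 mm wide; open, the fingers measure 114 mm over their backs; the gripper's body (76 mm by 85 mm) begins 54 mm behind the grasp point. The pads swing forward as they close: fully open they stand 13 mm farther back than shut.
Start: joints at [-77.71, 21.807, 74.336, -0, 83.858, -12.336], TCP at [0.229, -0.5, 0.214] pointing down, gripper open.
Joint ranges: [-178.18, 178.18], [-50.72, 133.34], [12.68, 142.11], [-81.47, 261.47], [9.98, 163.14], [-165.26, 165.26]. Speed limits (degrees/s): [136.94, 136.94, 180, 180, 180, 180].

## Interface

Orientations are given as a 3x3 rotation matrix whose columns are the frame's x, y, z axes.
In Python, from rig import env gives the robot as it stands. The module is installed in compiled form; this text tells all that it offers.
- The arm moves only by the tool jog_arm, never from a script. Its arguments are lists of equal length, an entry for each row: "hand": the finger opening in m, from 0 to 0.0854; "travel": the shift along the world's x, y, z in m, a list of three; "yaw": the turn about the world's z in rad. A call has exactly 5 rows; each row shifts and turns the commanded pose from where the row before left it; what a row does not reach is not made up. A row lasts 1/8 s, in which the tool goes at most 62.5 mm and 10.7 degrees, less where a joint would pass 70% of its speed; a pose out of reach is approached as far as the arm can. A call is refused whole if a number of a shift passes 0.0625 or a number of a turn 0.188, either way. A call with a gripper value outside its range is refused whole. The fingers move at their own pace and stop on an object; "grip_force" is the grip in N (left out, the last holds). Time passes only in rows, so rows that do not move let the fingers close, or fill a call up. It gives the time, the measured TCP pose, the force, the opening and the grip force at its end, in the units of the state.
- env.observe(): the state, without advancing time (a new reading comes with each control period).
- env.get_image(name): name is "scene" or "top" or "wrist"; returns the picture (480x640x3 uint8, red, green, blue); there is no depth.
- env.calibration(name): a dict with "fx", "fy", "cx", "cy" (pixels), "position" and "rotation" of the camera in the world; the wrist camera has in their place "hand_eye" (4x4, takes a point from camera to tool coordinates, whose origin is the TCP and whose axes are the flange's). Camera axes: x right, y down, z forward; pixel columns grow to the right and rows downward; lengths in m; the calibration is good to about 2 mm. A picture is of the moment at which its call begins: read the wrist's pose just before it. calibration takes no time and is no camera call.
- env.close_job(): hands the job in; it is judged then, once.
The state is a dict: "time_s": time; "q": joint angles; "qvel": joint speeds; "joint_efforts": joint torques, N m; "position": TCP position; "tool_rot": TCP orientation; "ft_force": force on the tool from outside, world axes, zero at the start; "wrist_torque": the same for the moment, N m; "grip_width": finger opening in m; "gripper_force": force on a finger pad.
Only numpy, scipy, OpenCV 4.12 (cv2) and the standard library are available. Lean on these libraries where they do the work, as an engineer would, in place of code of your own. Each camera call takes 0.05 s, during which the arm holds its last target. There are 200 camera calls.

## Task

Two ratchet clamps lie on the inspection bench, one with its jaws ratcheted shut and one with its jaws open. Lay the shut clamp flat in the red tray; lay the open clamp flat on the perforated plate with its open jaws around the standing pair of brass plates and let go of it, then take it by its two handles and squeeze them until the jaws grip the pair, and leave it there. Do not push the gauge cylinder, the bottle or the wooden case about.

Things in the scene. Friction and masses are not known exactly. Their poses are not given: they have to be found in the camera images.
- clamp_1: Steel ratchet clamp lying flat, 173 mm long, like scissors: two crossing levers 10 mm wide, 12 mm high on a pivot. Origin: on the pivot axis at the underside; z up, x to the jaws. This body's lever: jaw on the +y side, its pad just touching y = 0; handle centre line at y = -8 mm. The other lever is its mirror image, turned by clamp_1_arm. Mass 0.29 kg. Either clamp may lie in either place.
- clamp_1_block (a point): Top centre of clamp_1's dark pivot block, 40 mm above the clamp's underside on the pivot axis. The block is 24 x 24 mm, sides along the body's x and y, and stands clear of the levers from 14 mm up to 40 mm: carry the clamp by it, with the fingertips above the levers. The open levers spread beside it lower down.
- clamp_1_pad (a point): Foot of the jaw pad of clamp_1's own lever: the pads are round upright studs 12 mm across, 16 mm tall, 72 mm ahead of the pivot. The bowed jaws are 44 mm wide over all when shut. The black handles, 14 mm high, run to 95 mm behind the pivot.
- clamp_1_arm (a joint): Angle (rad) between clamp_1's levers: 0 = shut, pads touching; opening turns the second jaw to -y and its handle to +y, at most 0.62. Pad gap about 72 mm x angle. The ratchet stays where it is left; squeezing the handles 65 mm behind the pivot takes about 9 N a side, 20 to 25 N grips firmly. Width over both handles there: 26 mm + 65 mm x angle.
- clamp_2: The second ratchet clamp, of the same make, size and axes as clamp_1.
- clamp_2_block (a point): Top centre of clamp_2's pivot block, as for clamp_1.
- clamp_2_pad (a point): Foot of the jaw pad of clamp_2's own lever, as for clamp_1.
- clamp_2_arm (a joint): Angle between the levers of clamp_2, as for clamp_1. At the start one clamp reads under 0.05 (shut) and the other over 0.4 (open).
- plate: Fixed perforated steel fixture plate 240 (x) x 200 (y) x 12 mm; origin at the centre of its underside. The pair stands 70 mm ahead (+x) of its centre, so a clamp lying on the plate comes to it from the -x side, jaws towards +x.
- pair_centre (a point): Middle of the foot of the pair, at the plate's top face (12 mm above the bench): two flat brass plates face to face standing upright on the fixture plate, together 14 mm thick (along y), 30 mm long (along x) and 42 mm tall, fixed. Axes as the plate's. The pads bear on the two broad faces (+y and -y), near their middle.
- tray: Fixed red plastic tray, open on top, 240 (x) x 150 (y) x 35 mm outside, walls and floor 5 mm; origin at the centre of its underside.
- master: Bystander: steel gauge cylinder, 50 mm across, 60 mm tall, upright; origin at its underside.
- cleaner: Bystander: white bottle with black cap, 56 mm across, 130 mm tall; origin at its underside.
- gauge_case: Bystander: wooden gauge case 70 x 110 x 40 mm; origin at its underside.
Mind the look-alikes: they are no part of the job. What is shaped like the clamp_2 but green or orange is not meant. What is shaped like the clamp_1 but green is not meant.

How it is judged (in metres and radians):
On the way:
1. the open clamp (over 0.35 rad) lies on the plate, pair between its jaws, let go of by the fingers (value of joint clamp_1_arm above 0.35 rad and x of pair_centre in the frame of clamp_1 between 0.045 and 0.09 m and y of pair_centre in the frame of clamp_1 between -0.042 and -0.002 m and height (world z) of clamp_1 below 0.018 m and angle between clamp_1's own z axis and vertical below 0.1 rad and contact force between the fingers and clamp_1 below 0.2 N), for 0.2 s.
At the end, for the whole second after the job is handed in: Open clamp flat on plate (tilt<0.12, within 8 mm of it), gripping the pair (>1 N, angle 0.1-0.28; pair 52-90 mm ahead of pivot, 1-16 mm to -y). Other clamp still shut (<0.1), flat on the tray floor, pivot within 100 x 65 mm of its centre. Both at rest (value of joint clamp_1_arm between 0.1 and 0.28 rad and x of pair_centre in the frame of clamp_1 between 0.052 and 0.09 m and y of pair_centre in the frame of clamp_1 between -0.016 and -0.001 m and contact force between clamp_1 and pair above 1 N and height (world z) of clamp_1 below 0.02 m and angle between clamp_1's own z axis and vertical below 0.12 rad and value of joint clamp_2_arm below 0.1 rad and x of clamp_2 in the frame of tray between -0.1 and 0.1 m and y of clamp_2 in the frame of tray between -0.065 and 0.065 m and height (world z) of clamp_2 below 0.012 m and angle between clamp_2's own z axis and vertical below 0.1 rad and linear speed of each of clamp_1, clamp_2 below 0.02 m/s); the robot touches nothing.
It fails at once if the gauge cylinder, the bottle or the wooden case moved over 30 mm (distance of any of master, cleaner, gauge_case from where it was at the start of the episode above 0.03 m).
It also fails if it takes over 67 s, if anything falls off the work surface, if the arm or the gripper's body presses on something with over 40 N, if the wrist force passes 120 N, or if a joint passes its speed limit or range.

## Working session

There is one attempt and no reset: what is moved stays moved. The work goes in short steps, Python scripts to look and compute and a tool call to move; the robot and the scene stay as the last step left them, time stands still between calls to the robot, and variables do not carry over. Pictures are saved under pics/ and viewed, at most 10 in all, crops included, and the job is handed in when it is done.

Besides the shell and the picture viewer there is one more tool, called after ">>>" by a JSON object that holds its "method" and its "body". jog_arm: Moves the arm, as the interface text tells. Its arguments: {"type":"object","properties":{"hand":{"type":"array"},"travel":{"type":"array"},"yaw":{"type":"array"},"grip_force":{"type":"number"}},"required":["hand","travel","yaw"]}

```bash
mkdir -p pics; cat > h.py <<'E'
import numpy as np, cv2
from rig import env
def save(n,f): 
    im=env.get_image(n); cv2.imwrite('pics/'+f,im[:,:,::-1]); return im
def cam(n,st=None):
    c=env.calibration(n); K=(c['fx'],c['fy'],c['cx'],c['cy'])
    if 'hand_eye' in c:
        st=st or env.observe(); H=np.array(c['hand_eye']); R=np.array(st['tool_rot']); p=np.array(st['position'])
        return K,p+R@H[:3,3],R@H[:3,:3]
    return K,np.array(c['position']),np.array(c['rotation'])
def ray(C,u,v,z):
    K,p,R=C; d=R@np.array([(u-K[2])/K[0],(v-K[3])/K[1],1]); return p+d*(z-p[2])/d[2]
def proj(C,P):
    K,p,R=C; c=R.T@(np.array(P)-p); return np.array([K[0]*c[0]/c[2]+K[2],K[1]*c[1]/c[2]+K[3]])
E
python3 - <<'E'
from h import *
save('top','top0.png'); save('scene','scene0.png')
for n in ('top','scene','wrist'): print(n,env.calibration(n))
print(env.finger_overhang, env.observe())
E
```

```text
top {'fx': 610.6228280974726, 'fy': 610.6228280974726, 'cx': 323.46270273456264, 'cy': 240.0949019804957, 'position': array([ 0.37193499, -0.10385113,  1.49338197]), 'rotation': array([[ 1.05415552e-02, -9.94461112e-01,  1.04575203e-01],
       [-9.99943376e-01, -1.06360197e-02, -3.45681526e-04],
       [ 1.45603076e-03, -1.04565637e-01, -9.94516922e-01]])}
scene {'fx': 544.7464062544756, 'fy': 544.7464062544756, 'cx': 328.586313424794, 'cy': 238.7626349674474, 'position': array([1.03986596, 0.88462405, 0.82158147]), 'rotation': array([[-0.87947854,  0.27292843, -0.38990713],
       [ 0.4758542 ,  0.48882783, -0.73117038],
       [-0.00895973, -0.82858761, -0.55978773]])}
wrist {'fx': 396.40756973751394, 'fy': 396.40756973751394, 'cx': 315.9032394487453, 'cy': 243.92445103371085, 'hand_eye': array([[-2.02212686e-04, -9.59171045e-01, -2.82826564e-01,
         7.09214929e-02],
       [ 9.99999979e-01, -2.04846405e-04, -2.02595601e-05,
         2.74827626e-04],
       [-3.85036215e-05, -2.82826562e-01,  9.59171066e-01,
        -1.59793016e-01],
       [ 0.00000000e+00,  0.00000000e+00, 
[... 161 characters left out ...]
3315e+01, -1.23356168e+01]), 'qvel': array([-0.06020016, -0.20710289, -0.16521146,  0.04974032,  0.04982346,
       -0.04644212]), 'joint_efforts': array([ 2.45978015e-03, -4.49221802e+01, -2.31656331e+01, -2.69914908e-04,
        3.69613335e-03,  2.82374486e-06]), 'position': array([ 0.2291056 , -0.49970025,  0.21347586]), 'tool_rot': array([[ 9.09057396e-01,  4.16670817e-01, -2.82981751e-04],
       [ 4.16670822e-01, -9.09056538e-01,  1.27948905e-03],
       [ 2.75879339e-04, -1.28103923e-03, -9.99999141e-01]]), 'ft_force': array([-0.42654719,  0.45044324,  0.7736211 ]), 'wrist_torque': array([-0.09463112, -0.01010832, -0.02896225]), 'gripper_force': 0.0, 'grip_width': 0.08532291216304647}
```

View pics/top0.png

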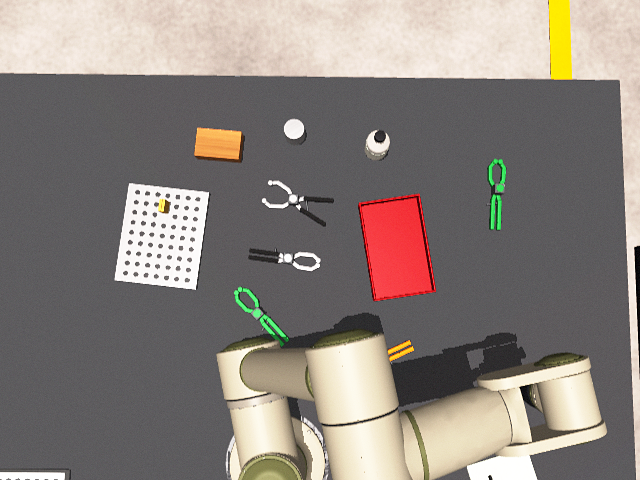

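View pics/scene0.png

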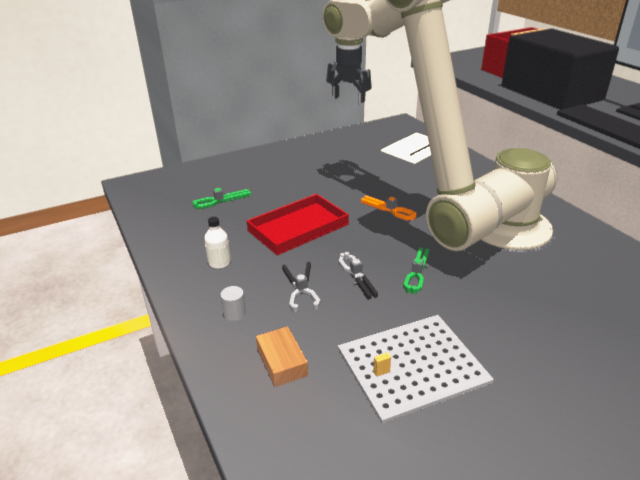

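Top view: the candidates are the open steel clamp at (293,199), the shut steel clamp at (288,259), and the look-alikes: green (258,314) and (500,188), orange (400,350). By colour I choose the two steel ones, with the jaws of the open clamp pointing left and those of the shut one pointing right. The plate is at (162,237) with the brass pair at (163,206), and the tray is at (397,247).

```bash
cat > m.py <<'E'
from h import *
C=cam('top'); im=cv2.imread('pics/top0.png'); hsv=cv2.cvtColor(im,cv2.COLOR_BGR2HSV)
def rect(mask,z,lab):
    cs,_=cv2.findContours(mask,cv2.RETR_EXTERNAL,cv2.CHAIN_APPROX_NONE); c=max(cs,key=cv2.contourArea)[:,0,:]
    W=np.array([ray(C,u,v,z)[:2] for u,v in c],np.float32); r=cv2.minAreaRect(W*1000); b=cv2.boxPoints(r)
    e=[b[1]-b[0],b[2]-b[1]]; L=max(e,key=np.linalg.norm); a=np.degrees(np.arctan2(L[1],L[0])); a=(a+90)%180-90
    print(lab,np.round(r[0],1),'size',np.round(r[1],1),'long yaw',round(a,1))
h,s,v=cv2.split(hsv)
red=(((h<8)|(h>172))&(s>150)&(v>60)).astype(np.uint8)*255
rect(red,.035,'tray')
w=np.zeros_like(red); w[170:300,100:225]=((s<60)&(v>120))[170:300,100:225]*255
rect(cv2.morphologyEx(w,cv2.MORPH_CLOSE,np.ones((7,7))),.012,'plate')
y=np.zeros_like(red); y[190:225,145:185]=((s>110)&(h>12)&(h<35))[190:225,145:185]*255
rect(y,.04,'pair~')
for n,u,v_,z in (('open block',293,199,.04),('shut block',288,259,.04),('cyl',294,127,.06),('bottle',377,137,.13),('case',219,140,.04)): print(n,np.round(ray(C,u,v_,z),3))
big=np.hstack([cv2.resize(im[170:235,250:345],None,fx=4,fy=4,interpolation=cv2.INTER_CUBIC),cv2.resize(im[230:295,240:335],None,fx=4,fy=4,interpolation=cv2.INTER_CUBIC)])
cv2.imwrite('pics/crop1.png',big)
E
python3 m.py
```

```text
tray [ 511.8 -278.9] size [240.4 152.7] long yaw 9.2
plate [535.2 290.8] size [200.1 242.1] long yaw -6.0
pair~ [604.2 282.2] size [26.  31.6] long yaw -5.9
open block [ 0.624 -0.03   0.04 ]
shut block [ 0.479 -0.02   0.04 ]
cyl [ 0.796 -0.031  0.06 ]
bottle [ 0.754 -0.224  0.13 ]
case [0.767 0.153 0.04 ]
```

View pics/crop1.png

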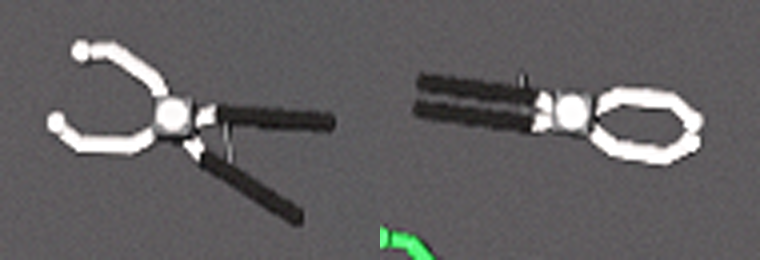

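The crop shows both steel clamps: the open one has its block at crop (174,116) and handles from (220,113) to (334,123) and from (205,158) to (298,217). The shut one has its block at (572,112) and handles from (418,82) to (535,97). The choice is confirmed.

```bash
python3 - <<'E'
from h import *
C=cam('top')
def o(x,y): return ray(C,250+x/4,170+y/4,.014)[:2]
def s(x,y,z=.014): return ray(C,240+(x-380)/4,230+y/4,z)[:2]
def yaw(a,b): d=b-a; return np.degrees(np.arctan2(d[1],d[0])).round(1)
print('open own',yaw(o(334,123),o(220,113)),'2nd',yaw(o(298,217),o(205,158)), 'block',ray(C,293.5,199,.04))
print('pads',ray(C,250+55/4,170+121/4,.016),ray(C,250+80/4,170+51/4,.016))
print('shut',yaw(s(418,82),s(535,97)),yaw(s(415,108),s(530,123)),ray(C,288,258,.04), ray(C,240+311/4,230+130/4,.016))
E
```

```text
open own 85.5 2nd 58.0 block [ 0.62357435 -0.03109538  0.04      ]
pads [0.62384319 0.0429135  0.016     ] [0.6675304  0.02846578 0.016     ]
shut -96.7 -96.8 [ 0.48090608 -0.02020949  0.04      ] [ 0.47254292 -0.09109665  0.016     ]
```

>>> {"method": "jog_arm", "body": {"hand": [0.06, 0.06, 0.06, 0.06, 0.06], "travel": [[0.025, 0.048, 0], [0.025, 0.048, 0], [0.025, 0.048, 0], [0.025, 0.048, -0.005], [0.025, 0.048, -0.005]], "yaw": [0.1025, 0.1025, 0.1025, 0.1025, 0.1025]}}

```text
time_s: 0.72
position: [0.3546, -0.2583, 0.2038]
tool_rot: [[0.586, 0.811, -0.0], [0.811, -0.586, 0.0], [0.0, -0.0, -1.0]]
ft_force: [0.5, -0.7, 0.9]
grip_width: 0.06
gripper_force: 0.0
```

>>> {"method": "jog_arm", "body": {"hand": [0.06, 0.06, 0.06, 0.06, 0.06], "travel": [[0.026, 0.048, -0.02], [0.026, 0.048, -0.02], [0.026, 0.048, -0.02], [0.025, 0.048, 0], [0.024, 0.048, 0]], "yaw": [0.1025, 0.1025, 0.1025, 0.1025, 0.1025]}}

```text
time_s: 1.35
position: [0.4816, -0.0182, 0.1436]
tool_rot: [[0.112, 0.994, -0.001], [0.994, -0.112, 0.0], [0.0, -0.001, -1.0]]
ft_force: [0.4, -0.7, 0.4]
grip_width: 0.0599
gripper_force: 0.0
```

>>> {"method": "jog_arm", "body": {"hand": [0.06, 0.06, 0.06, 0.06, 0.06], "travel": [[0, 0, 0], [0, 0, 0], [0, 0, 0], [0, 0, 0], [0, 0, 0]], "yaw": [0, 0, 0, 0, 0]}}

```text
time_s: 1.98
position: [0.481, -0.0205, 0.1441]
tool_rot: [[0.117, 0.993, 0.0], [0.993, -0.117, -0.0], [-0.0, 0.0, -1.0]]
ft_force: [-0.3, 0.5, 0.1]
grip_width: 0.0605
gripper_force: 0.0
```

```bash
python3 - <<'E'
from h import *
st=env.observe(); C=cam('wrist',st); save('wrist','w1.png')
print(st['position'],np.degrees(np.arctan2(st['tool_rot'][1,1],st['tool_rot'][0,1])),st['q'],proj(C,[.481,-.020,.04]))
E
```

```text
[ 0.48103644 -0.02049267  0.14408595] -6.712450622334342 [-1.65641719e+01  1.89388121e+01  9.15432763e+01 -8.94362809e-04
  6.95149637e+01 -9.85140829e+00] [316.8012713  233.97852169]
```

View pics/w1.png

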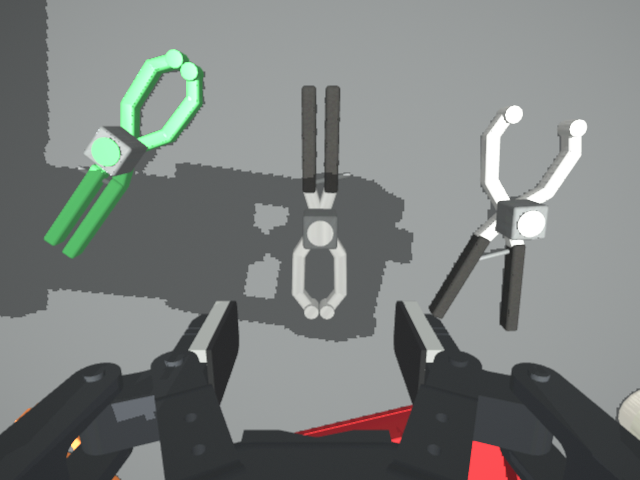

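The block is at (319,232) against a predicted (317,234), and the clamp is aligned with the tool, so I go down, grip and lift.

>>> {"method": "jog_arm", "body": {"hand": [0.06, 0.06, 0.06, 0.06, 0.06], "travel": [[0.001, 0, -0.03], [0, 0, -0.03], [0, 0, -0.03], [0, 0, -0.017], [0, 0, 0]], "yaw": [0, 0, 0, 0, 0], "grip_force": 50}}

```text
time_s: 2.65
position: [0.4816, -0.02, 0.0363]
tool_rot: [[0.116, 0.993, -0.002], [0.993, -0.116, 0.001], [0.0, -0.002, -1.0]]
ft_force: [-0.3, 0.7, -0.3]
grip_width: 0.0602
gripper_force: 0.0
```

>>> {"method": "jog_arm", "body": {"hand": [0.05, 0.015, 0.01, 0.01, 0.01], "travel": [[0, 0, 0], [0, 0, 0], [0, 0, 0], [0, 0, 0], [0, 0, 0]], "yaw": [0, 0, 0, 0, 0]}}

```text
time_s: 3.28
position: [0.4822, -0.02, 0.0371]
tool_rot: [[0.116, 0.993, 0.0], [0.993, -0.116, -0.0], [-0.0, 0.0, -1.0]]
ft_force: [0.5, -0.2, 0.3]
grip_width: 0.0104
gripper_force: 0.0
```

```bash
python3 - <<'E'
from h import *
save('wrist','w2.png'); print(env.observe()['grip_width'])
E
```

```text
0.009744345371172988
```

View pics/w2.png

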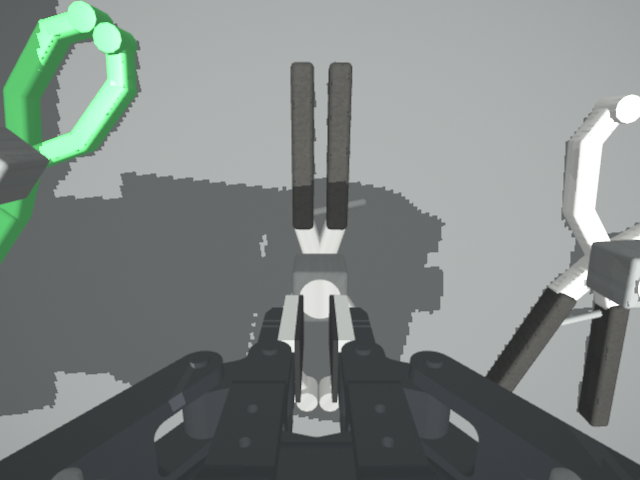

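The wrist view shows the fingers at 10 mm opening around (317,330), with the block top at (320,298), where predicted. They closed on nothing, so the tips seem to be above the block. I check the tip height from the side camera.

```bash
python3 - <<'E'
from h import *
im=env.get_image('scene')[:,:,::-1]; C=cam('scene'); st=env.observe(); p=st['position']
s=8; c=proj(C,p).astype(int); x0,y0=c[0]-45,c[1]-45
b=cv2.resize(im[y0:y0+75,x0:x0+90],None,fx=s,fy=s,interpolation=cv2.INTER_CUBIC)
for d,col in ((0,(0,255,0)),(-.017,(0,0,255)),(.017,(255,0,0))):
    u=(proj(C,p+[0,0,d])-[x0,y0]+.5)*s; cv2.drawMarker(b,tuple(u.astype(int)),col,0,16,1)
cv2.imwrite('pics/s2.png',b); print(p,c)
E
```

```text
[ 0.48216991 -0.01994804  0.03704339] [356 261]
```

View pics/s2.png

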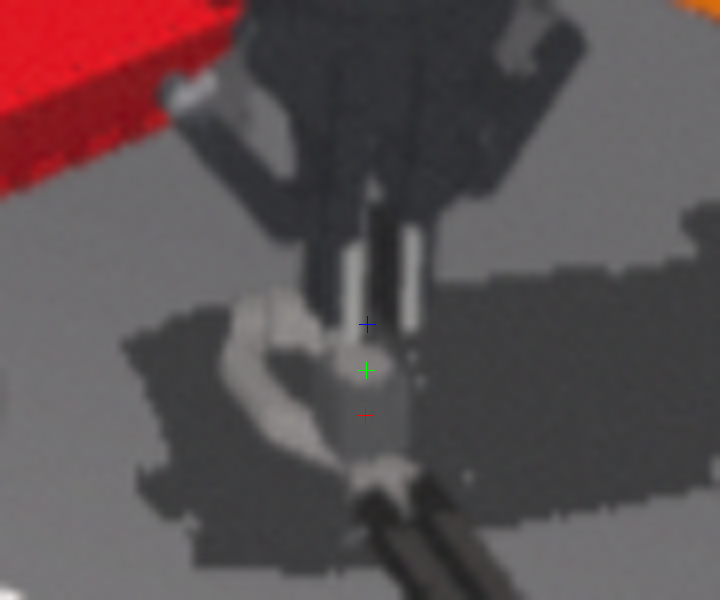

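The side view shows the pad ends near (350,338), about 15 mm above the TCP (green), so the fingertips do not stand 17 mm ahead of it. The tips are at about z 0.053, which is above the block. I open and go lower in steps while watching the force.

>>> {"method": "jog_arm", "body": {"hand": [0.05, 0.05, 0.05, 0.05, 0.05], "travel": [[0, 0, 0], [0, 0, 0], [0, 0, 0], [0, 0, -0.01], [0, 0, -0.01]], "yaw": [0, 0, 0, 0, 0]}}

```text
time_s: 4.0
position: [0.482, -0.0199, 0.0162]
tool_rot: [[0.116, 0.993, -0.0], [0.993, -0.116, 0.0], [0.0, -0.0, -1.0]]
ft_force: [-0.5, 0.4, -0.5]
grip_width: 0.0497
gripper_force: 0.0
```

>>> {"method": "jog_arm", "body": {"hand": [0.03, 0.015, 0.01, 0.01, 0.01], "travel": [[0, 0, 0], [0, 0, 0], [0, 0, 0], [0, 0, 0], [0, 0, 0]], "yaw": [0, 0, 0, 0, 0]}}

```text
time_s: 4.62
position: [0.4821, -0.0199, 0.017]
tool_rot: [[0.116, 0.993, -0.0], [0.993, -0.116, 0.0], [0.0, -0.0, -1.0]]
ft_force: [0.3, 0.1, -3.2]
grip_width: 0.022
gripper_force: 49.0
```

Gripped, but with little overlap (about 7 mm). I regrip 9 mm lower.

>>> {"method": "jog_arm", "body": {"hand": [0.05, 0.05, 0.05, 0.05, 0.05], "travel": [[0, 0, 0], [0, 0, 0], [0, 0, 0], [0, 0, -0.005], [0, 0, -0.004]], "yaw": [0, 0, 0, 0, 0]}}

```text
time_s: 5.25
position: [0.4821, -0.0199, 0.0076]
tool_rot: [[0.116, 0.993, -0.0], [0.993, -0.116, 0.0], [0.0, -0.0, -1.0]]
ft_force: [0.8, -0.1, 0.1]
grip_width: 0.0497
gripper_force: 0.0
```

>>> {"method": "jog_arm", "body": {"hand": [0.03, 0.015, 0.01, 0.01, 0.01], "travel": [[0, 0, 0], [0, 0, 0], [0, 0, 0], [0, 0, 0], [0, 0, 0]], "yaw": [0, 0, 0, 0, 0]}}

```text
time_s: 5.88
position: [0.4823, -0.02, 0.0081]
tool_rot: [[0.116, 0.993, 0.0], [0.993, -0.116, -0.0], [-0.0, 0.0, -1.0]]
ft_force: [1.1, -0.2, 0.8]
grip_width: 0.0228
gripper_force: 49.2
```

>>> {"method": "jog_arm", "body": {"hand": [0.01, 0.01, 0.01, 0.01, 0.01], "travel": [[0, 0, 0.03], [0, 0, 0.04], [0, 0, 0.03], [0.003, -0.03, 0], [0.003, -0.045, 0]], "yaw": [0, 0, 0, -0.16, -0.162]}}

```text
time_s: 6.5
position: [0.4879, -0.0949, 0.1081]
tool_rot: [[0.427, 0.904, -0.0], [0.904, -0.427, 0.0], [0.0, -0.0, -1.0]]
ft_force: [0.3, 0.9, -2.9]
grip_width: 0.0227
gripper_force: 50.1
```

>>> {"method": "jog_arm", "body": {"hand": [0.01, 0.01, 0.01, 0.01, 0.01], "travel": [[0.004, -0.05, 0], [0.004, -0.05, 0], [0.004, -0.045, 0], [0.004, -0.04, 0], [0, 0, 0]], "yaw": [-0.162, -0.162, -0.162, -0.162, -0.162]}}

```text
time_s: 7.12
position: [0.5037, -0.2825, 0.1071]
tool_rot: [[0.951, 0.309, -0.001], [0.309, -0.951, 0.0], [-0.001, -0.001, -1.0]]
ft_force: [1.1, 1.3, -4.1]
grip_width: 0.0223
gripper_force: 50.2
```

>>> {"method": "jog_arm", "body": {"hand": [0.01, 0.01, 0.01, 0.01, 0.01], "travel": [[0, 0, 0], [0, 0, 0], [0, 0, -0.02], [0, 0, -0.02], [0, 0, 0]], "yaw": [-0.161, 0, 0, 0, 0]}}

```text
time_s: 7.75
position: [0.5034, -0.2792, 0.0667]
tool_rot: [[0.986, 0.164, -0.003], [0.164, -0.986, 0.002], [-0.002, -0.003, -1.0]]
ft_force: [-0.7, 0.7, -1.8]
grip_width: 0.0228
gripper_force: 50.1
```

```bash
python3 - <<'E'
from h import *
st=env.observe(); save('wrist','w3.png')
print(st['position'],np.degrees(np.arctan2(st['tool_rot'][1,1],st['tool_rot'][0,1])),st['ft_force'],st['grip_width'])
E
```

```text
[ 0.50340488 -0.27918703  0.06670416] -80.55477333803513 [-0.65392714  0.67015438 -1.83031062] 0.02276288868703584
```

View pics/w3.png

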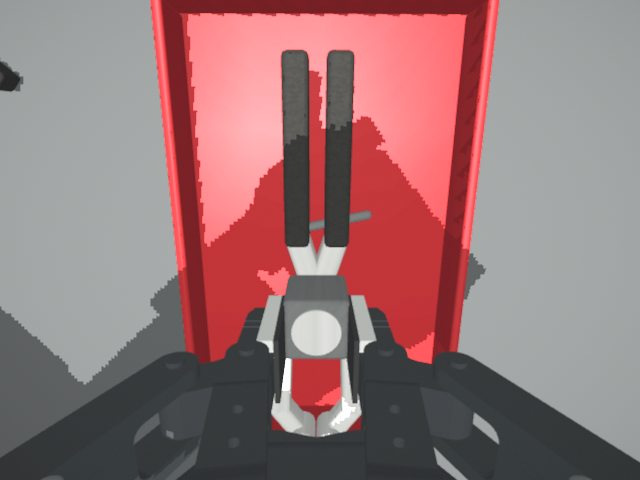

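The clamp hangs level over the tray, aligned with the walls: handles at (295–341, 50–245), walls at u≈170 and 470. I lower it, let go and rise.

>>> {"method": "jog_arm", "body": {"hand": [0.01, 0.01, 0.01, 0.01, 0.01], "travel": [[0, 0, -0.02], [0, 0, -0.02], [0, 0, -0.008], [0, 0, -0.005], [0, 0, 0]], "yaw": [0, 0, 0, 0, 0]}}

```text
time_s: 8.43
position: [0.5044, -0.2801, 0.0155]
tool_rot: [[0.987, 0.161, 0.0], [0.161, -0.987, -0.0], [0.0, 0.001, -1.0]]
ft_force: [0.5, -0.4, -3.8]
grip_width: 0.0226
gripper_force: 50.1
```

>>> {"method": "jog_arm", "body": {"hand": [0.025, 0.035, 0.05, 0.05, 0.05], "travel": [[0, 0, 0], [0, 0, 0], [0, 0, 0], [0, 0, 0.01], [0, 0, 0.04]], "yaw": [0, 0, 0, 0, 0]}}

```text
time_s: 9.05
position: [0.5034, -0.2794, 0.0646]
tool_rot: [[0.987, 0.161, -0.003], [0.161, -0.987, 0.003], [-0.003, -0.003, -1.0]]
ft_force: [-0.3, -0.4, -0.4]
grip_width: 0.0496
gripper_force: 0.0
```

>>> {"method": "jog_arm", "body": {"hand": [0.05, 0.05, 0.05, 0.05, 0.05], "travel": [[0, 0, 0.05], [0.015, 0.031, 0.025], [0.02, 0.042, 0], [0.02, 0.042, 0], [0.02, 0.042, 0]], "yaw": [0.148, 0.148, 0.148, 0.148, 0.148]}}

```text
time_s: 9.68
position: [0.5797, -0.1216, 0.141]
tool_rot: [[0.616, 0.787, 0.001], [0.787, -0.616, -0.0], [0.0, 0.001, -1.0]]
ft_force: [-0.1, 0.2, -0.1]
grip_width: 0.0497
gripper_force: 0.0
```

>>> {"method": "jog_arm", "body": {"hand": [0.05, 0.05, 0.05, 0.05, 0.05], "travel": [[0.02, 0.042, 0], [0.015, 0.031, 0], [0.01, 0.019, 0], [0, 0, 0], [0, 0, 0]], "yaw": [0.148, 0.148, 0.148, 0.148, 0]}}

```text
time_s: 10.3
position: [0.6242, -0.0307, 0.1406]
tool_rot: [[0.078, 0.997, 0.0], [0.997, -0.078, -0.0], [-0.0, 0.001, -1.0]]
ft_force: [0.5, -0.5, -0.3]
grip_width: 0.0495
gripper_force: 0.0
```

>>> {"method": "jog_arm", "body": {"hand": [0.05, 0.05, 0.05, 0.05, 0.05], "travel": [[0, 0, 0], [0, 0, 0], [0, 0, 0], [0, 0, 0], [0, 0, 0]], "yaw": [0, 0, 0, 0, 0]}}

```text
time_s: 10.92
position: [0.6242, -0.031, 0.14]
tool_rot: [[0.077, 0.997, -0.0], [0.997, -0.077, 0.0], [0.0, -0.0, -1.0]]
ft_force: [-0.4, -0.9, 1.1]
grip_width: 0.05
gripper_force: 0.0
```

```bash
python3 - <<'E'
from h import *
st=env.observe(); C=cam('wrist',st); save('wrist','w4.png')
print(st['position'],np.degrees(np.arctan2(st['tool_rot'][1,1],st['tool_rot'][0,1])),st['q'],proj(C,[.624,-.031,.04]))
E
```

```text
[ 0.62415474 -0.03097634  0.14001358] -4.427844588099736 [-1.36793000e+01  3.25593522e+01  6.84281876e+01  1.46003548e-03
  7.90155614e+01 -9.25173363e+00] [316.78801851 236.31938901]
```

View pics/w4.png

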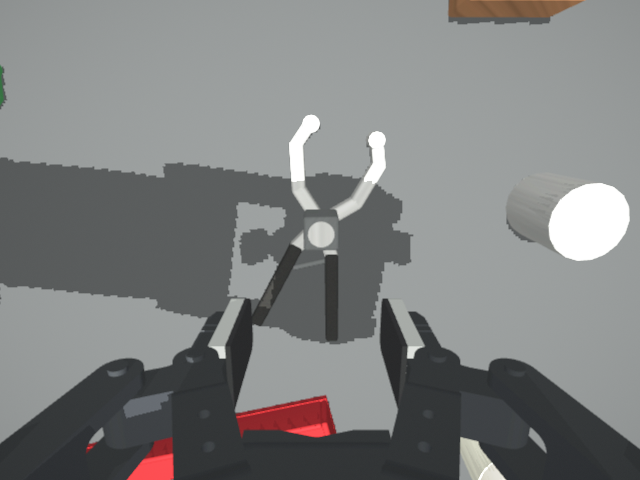

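The open clamp is square to the tool, with its block at (320,234). I correct by 2 mm, go down and grip.

>>> {"method": "jog_arm", "body": {"hand": [0.05, 0.05, 0.05, 0.05, 0.05], "travel": [[0.002, 0.001, -0.04], [0, 0, -0.04], [0, 0, -0.03], [0, 0, -0.015], [0, 0, -0.007]], "yaw": [0, 0, 0, 0, 0]}}

```text
time_s: 11.6
position: [0.6263, -0.03, 0.0078]
tool_rot: [[0.077, 0.997, 0.0], [0.997, -0.077, -0.0], [-0.0, 0.0, -1.0]]
ft_force: [-0.1, 0.1, 0.1]
grip_width: 0.05
gripper_force: 0.0
```

>>> {"method": "jog_arm", "body": {"hand": [0.04, 0.03, 0.015, 0.01, 0.01], "travel": [[0, 0, 0], [0, 0, 0], [0, 0, 0], [0, 0, 0], [0, 0, 0]], "yaw": [0, 0, 0, 0, 0]}}

```text
time_s: 12.22
position: [0.6269, -0.0301, 0.0093]
tool_rot: [[0.077, 0.997, 0.002], [0.997, -0.077, -0.001], [-0.0, 0.002, -1.0]]
ft_force: [-0.1, 0.3, 6.5]
grip_width: 0.0223
gripper_force: 50.8
```

>>> {"method": "jog_arm", "body": {"hand": [0.01, 0.01, 0.01, 0.01, 0.01], "travel": [[0, 0, 0.03], [0, 0, 0.04], [0, 0, 0.03], [-0.008, 0.03, 0.01], [-0.014, 0.045, 0]], "yaw": [0, 0, 0, -0.15, -0.15]}}

```text
time_s: 12.85
position: [0.6043, 0.045, 0.1187]
tool_rot: [[0.375, 0.927, 0.002], [0.927, -0.375, -0.0], [0.0, 0.001, -1.0]]
ft_force: [-0.6, 1.0, -3.8]
grip_width: 0.0227
gripper_force: 49.9
```

>>> {"method": "jog_arm", "body": {"hand": [0.01, 0.01, 0.01, 0.01, 0.01], "travel": [[-0.014, 0.05, 0], [-0.014, 0.05, 0], [-0.014, 0.05, 0], [-0.014, 0.05, 0], [-0.016, 0.0455, 0]], "yaw": [-0.151, -0.151, -0.151, -0.151, -0.151]}}

```text
time_s: 13.48
position: [0.5312, 0.2921, 0.1178]
tool_rot: [[0.907, 0.421, -0.001], [0.421, -0.907, -0.0], [-0.001, -0.0, -1.0]]
ft_force: [0.8, -0.9, -2.1]
grip_width: 0.0226
gripper_force: 49.8
```

>>> {"method": "jog_arm", "body": {"hand": [0.01, 0.01, 0.01, 0.01, 0.01], "travel": [[0, 0, 0], [0, 0, 0], [0, 0, 0], [0, 0, 0], [0, 0, 0]], "yaw": [-0.151, -0.151, 0, 0, 0]}}

```text
time_s: 14.1
position: [0.5322, 0.2904, 0.118]
tool_rot: [[0.99, 0.138, -0.0], [0.138, -0.99, -0.0], [-0.0, 0.0, -1.0]]
ft_force: [-0.0, -1.2, -2.2]
grip_width: 0.0227
gripper_force: 49.9
```

```bash
python3 - <<'E'
from h import *
st=env.observe(); C=cam('wrist',st); im=save('wrist','w5.png'); t=save('top','t5.png')
print(st['position'],np.degrees(np.arctan2(st['tool_rot'][1,1],st['tool_rot'][0,1])),st['q'],st['ft_force'],'pair top expected',proj(C,[.605,.283,.054]),'pivot top', proj(C,[*st['position'][:2],st['position'][2]+.032]))
E
```

```text
[0.53218516 0.29038539 0.11798438] -82.08512946549122 [1.74431879e+01 3.19580610e+01 7.35436571e+01 8.87265919e-04
 7.45062083e+01 9.95280803e+01] [-0.02045163 -1.20164882 -2.22252796] pair top expected [346.89652229 126.9010131 ] pivot top [314.36623323 332.85440466]
```

View pics/w5.png

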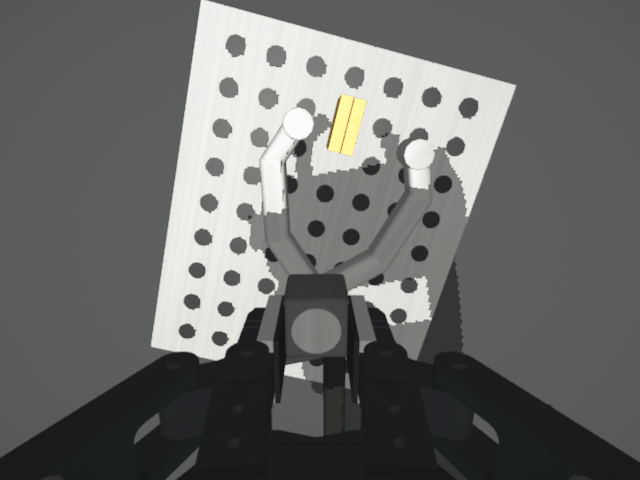

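The pair's top is at (347,125), against an expected (347,127). The pads are at (299,122) and (419,154), one either side of it. I check the pads against the pair by rays.

```bash
python3 - <<'E'
from h import *
C=cam('wrist'); p=env.observe()['position']
b=ray(C,316,331,p[2]+.032); a=ray(C,299,122,p[2]+.0075); c=ray(C,419,154,p[2]+.0075); q=ray(C,347,125,.054)
R=np.array([[np.cos(np.radians(6)),-np.sin(np.radians(6))],[np.sin(np.radians(6)),np.cos(np.radians(6))]])
for n,x in (('block',b),('own pad',a),('2nd pad',c),('tcp',p)): print(n,x.round(4),'rel pair in plate axes',(R@(x-q)[:2]).round(4))
print('pair',q, np.linalg.norm(a-c))
E
```

```text
block [0.533  0.2899 0.15  ] rel pair in plate axes [-0.0733 -0.0008]
own pad [0.6036 0.306  0.1255] rel pair in plate axes [-0.0048  0.0225]
2nd pad [0.5983 0.2599 0.1255] rel pair in plate axes [-0.0052 -0.0238]
tcp [0.5322 0.2904 0.118 ] rel pair in plate axes [-0.0742 -0.0004]
pair [0.60599678 0.28308828 0.054     ] 0.046354810094988964
```

>>> {"method": "jog_arm", "body": {"hand": [0.01, 0.01, 0.01, 0.01, 0.01], "travel": [[0.003, 0, -0.03], [0, 0, -0.03], [0, 0, -0.02], [0, 0, -0.012], [0, 0, -0.005]], "yaw": [0, 0, 0, 0, 0]}}

```text
time_s: 14.82
position: [0.5351, 0.2905, 0.0212]
tool_rot: [[0.991, 0.137, -0.0], [0.137, -0.991, -0.0], [-0.0, 0.0, -1.0]]
ft_force: [-13.3, -4.8, 31.8]
grip_width: 0.0228
gripper_force: 54.2
```

>>> {"method": "jog_arm", "body": {"hand": [0.01, 0.02, 0.025, 0.035, 0.05], "travel": [[0, 0, 0], [0, 0, 0], [0, 0, 0], [0, 0, 0], [0, 0, 0]], "yaw": [0, 0, 0, 0, 0]}}

```text
time_s: 15.45
position: [0.5353, 0.2906, 0.0213]
tool_rot: [[0.991, 0.136, 0.001], [0.136, -0.991, 0.0], [0.001, -0.0, -1.0]]
ft_force: [0.7, -0.1, 0.4]
grip_width: 0.0501
gripper_force: 0.0
```

>>> {"method": "jog_arm", "body": {"hand": [0.05, 0.05, 0.05, 0.07, 0.08], "travel": [[0, 0, 0], [0, 0, 0.01], [0, 0, 0.04], [0, 0, 0.03], [0, 0, 0]], "yaw": [0, 0, 0, 0, 0]}}

```text
time_s: 16.08
position: [0.5364, 0.291, 0.1041]
tool_rot: [[0.991, 0.136, 0.005], [0.136, -0.991, 0.002], [0.006, -0.001, -1.0]]
ft_force: [-0.5, -0.6, 0.5]
grip_width: 0.0795
gripper_force: 0.0
```

>>> {"method": "jog_arm", "body": {"hand": [0.08, 0.08, 0.08, 0.08, 0.08], "travel": [[-0.032, 0.003, 0.02], [-0.033, 0.0035, 0.016], [0, 0, 0], [0, 0, 0], [0, 0, 0]], "yaw": [-0.121, -0.121, 0, 0, 0]}}

```text
time_s: 16.7
position: [0.4707, 0.2968, 0.1362]
tool_rot: [[0.994, -0.105, -0.001], [-0.105, -0.994, -0.0], [-0.001, 0.001, -1.0]]
ft_force: [-0.8, 0.3, 0.5]
grip_width: 0.08
gripper_force: 0.0
```

```bash
python3 - <<'E'
from h import *
st=env.observe(); C=cam('wrist',st); im=env.get_image('wrist')[:,:,::-1].copy()
print(st['position'],np.degrees(np.arctan2(st['tool_rot'][1,1],st['tool_rot'][0,1])),st['q'])
for P in ([.5355,.2905,.052],[.606,.283,.054],[*st['position'][:2],.026]):
    u=proj(C,P); print(u); cv2.drawMarker(im,tuple(u.astype(int)),(255,0,255),0,12,1)
cv2.imwrite('pics/w6.png',im)
E
```

```text
[0.47067712 0.29677315 0.13619166] -96.01960139797006 [ 2.00429588e+01  2.63505253e+01  8.05253400e+01 -2.89041267e-03
  7.31883344e+01  1.16063413e+02]
[313.61712146 137.56093458]
[313.47741389   1.48665662]
[314.77148626 232.32727894]
```

View pics/w6.png

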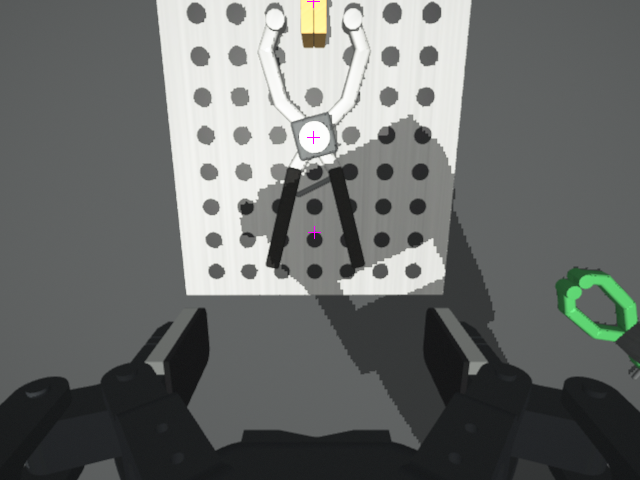

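The picture shows the clamp lying symmetric about the pair: pivot at (313,137), handle ends at (272,265) and (356,265), and the fingers straddling them. The pad geometry across the views puts the tips about 15 mm behind the TCP at 38 mm opening, so I lower the TCP to z ≈ 0.

>>> {"method": "jog_arm", "body": {"hand": [0.08, 0.08, 0.08, 0.08, 0.08], "travel": [[0, 0, -0.04], [0, 0, -0.04], [0, 0, -0.03], [0, 0, -0.018], [0, 0, -0.008]], "yaw": [0, 0, 0, 0, 0], "grip_force": 25}}

```text
time_s: 17.38
position: [0.4701, 0.2967, -0.0004]
tool_rot: [[0.994, -0.105, -0.002], [-0.105, -0.994, -0.001], [-0.002, 0.001, -1.0]]
ft_force: [0.2, 0.6, -0.1]
grip_width: 0.0801
gripper_force: 0.0
```

>>> {"method": "jog_arm", "body": {"hand": [0.07, 0.065, 0.06, 0.055, 0.05], "travel": [[0, 0, 0], [0, 0, 0], [0, 0, 0], [0, 0, 0], [0, 0, 0]], "yaw": [0, 0, 0, 0, 0]}}

```text
time_s: 18.0
position: [0.471, 0.2977, 0.0036]
tool_rot: [[0.994, -0.105, 0.004], [-0.105, -0.994, 0.002], [0.003, -0.002, -1.0]]
ft_force: [-4.3, -0.8, 15.8]
grip_width: 0.0504
gripper_force: 12.7
```

>>> {"method": "jog_arm", "body": {"hand": [0.046, 0.042, 0.038, 0.034, 0.03], "travel": [[0, 0, 0], [0, 0, 0], [0, 0, 0], [0, 0, 0], [0, 0, 0]], "yaw": [0, 0, 0, 0, 0]}}

```text
time_s: 18.62
position: [0.4717, 0.2978, 0.0036]
tool_rot: [[0.994, -0.105, 0.005], [-0.105, -0.994, 0.002], [0.005, -0.003, -1.0]]
ft_force: [-1.6, -0.0, 14.9]
grip_width: 0.0382
gripper_force: 23.2
```

Width is 38.2 mm (38.6 expected with the pads on the pair) and grip force 23 N. I hold briefly, then let go and rise.

>>> {"method": "jog_arm", "body": {"hand": [0.025, 0.02, 0.02, 0.02, 0.02], "travel": [[0, 0, 0], [0, 0, 0], [0, 0, 0], [0, 0, 0], [0, 0, 0]], "yaw": [0, 0, 0, 0, 0]}}

```text
time_s: 19.25
position: [0.4717, 0.2978, 0.0036]
tool_rot: [[0.994, -0.105, 0.005], [-0.105, -0.994, 0.002], [0.005, -0.003, -1.0]]
ft_force: [-1.5, 0.4, 13.8]
grip_width: 0.038
gripper_force: 23.2
```

>>> {"method": "jog_arm", "body": {"hand": [0.04, 0.05, 0.06, 0.07, 0.08], "travel": [[0, 0, 0], [0, 0, 0], [0, 0, 0], [0, 0, 0], [0, 0, 0.003]], "yaw": [0, 0, 0, 0, 0]}}

```text
time_s: 19.88
position: [0.47, 0.2969, 0.0039]
tool_rot: [[0.994, -0.105, -0.001], [-0.105, -0.994, -0.0], [-0.001, 0.0, -1.0]]
ft_force: [0.6, -0.6, -0.3]
grip_width: 0.0797
gripper_force: 0.0
```

>>> {"method": "jog_arm", "body": {"hand": [0.08, 0.08, 0.08, 0.08, 0.08], "travel": [[0, 0, 0], [0, 0, 0.03], [0, 0, 0.05], [0, 0, 0.05], [0, 0, 0]], "yaw": [0, 0, 0, 0, 0]}}

```text
time_s: 20.5
position: [0.4718, 0.2977, 0.1377]
tool_rot: [[0.994, -0.105, 0.007], [-0.105, -0.994, 0.003], [0.007, -0.003, -1.0]]
ft_force: [-0.3, 0.4, -0.3]
grip_width: 0.08
gripper_force: 0.0
```

>>> {"method": "jog_arm", "body": {"hand": [0.08, 0.08, 0.08, 0.08, 0.08], "travel": [[0, 0, 0], [0, 0, 0], [0, 0, 0], [0, 0, 0], [0, 0, 0]], "yaw": [0, 0, 0, 0, 0]}}

```text
time_s: 21.12
position: [0.4701, 0.297, 0.1339]
tool_rot: [[0.994, -0.105, -0.0], [-0.105, -0.994, -0.0], [-0.0, 0.0, -1.0]]
ft_force: [-0.5, 0.2, 0.0]
grip_width: 0.0804
gripper_force: 0.0
```

```bash
python3 - <<'E'
from h import *
st=env.observe(); C=cam('wrist',st); im=save('wrist','w7.png'); print(st['position'],st['time_s'])
g=im.max(2).astype(int); h=cv2.cvtColor(im,cv2.COLOR_RGB2HSV)
for z,n,x,y in ((.026,'handles',-.065,0),(.026,'h85',-.085,0),(.024,'jaws',.035,0)):
    ax=np.array([.9945,-.1045]); ay=np.array([.1045,.9945]); o=np.array([.5355,.2905])
    s=''.join('%4d'%g[tuple(proj(C,[*(o+ax*x+ay*t),z]).round().astype(int)[::-1])] for t in np.arange(-.040,.0401,.002))
    print(n,s)
# pivot disc: bright round blob near the predicted block top
u=proj(C,[.5355,.2905,.052]).astype(int); print('pred block',u)
r=g[u[1]-30:u[1]+30,u[0]-30:u[0]+30]; m=((r>220)*255).astype(np.uint8)
k,l,s,c=cv2.connectedComponentsWithStats(m); print([(s[i].tolist(),(c[i]+u-30).round(1).tolist()) for i in range(1,k) if s[i,4]>60])
E
```

```text
[0.47013552 0.29703258 0.13386021] 21.125
handles  135 132 131 127 133 132 132 109  87 102 113  30  31  30  31  35 131 130 132  98  94 117 130 130 133  28  30  31  31  31 130 107  93 121 130 135 135 134 135 136 135
h85  134 132 130 127 132 129 132 128 132 109  32  31  32  30  62 129 128 129 131 129 131 128 129 129 133 129  28  31  32  32  29 131 131 169 219 238 236 234 236 240 236
jaws  238 232 233 231 233 235 234 236 155 244 246 250 243 189 235 235 232 231 233 235 238 234 231 234 234 232 234 116 236 250 248 249 189 234 235 235 233 239 236 237 238
pred block [313 136]
[([0, 0, 14, 60, 558], [288.3, 138.9]), ([5, 0, 19, 7, 96], [296.9, 108.7]), ([50, 4, 10, 50, 241], [339.3, 136.0]), ([16, 10, 31, 32, 783], [314.0, 131.7]), ([34, 46, 16, 14, 151], [324.6, 158.1]), ([12, 48, 16, 12, 149], [302.9, 159.7])]
```

The handle width at 65 mm is still about 38 mm with the fingers away (angle about 0.19), so the ratchet holds. One numeric check of the tray and the bystanders, then I hand in.

```bash
python3 - <<'E'
from h import *
C=cam('top'); a=cv2.imread('pics/top0.png'); b=env.get_image('top')[:,:,::-1]
for n,(x,y,w,h) in dict(case=(190,122,58,42),cyl=(280,114,30,34),bottle=(360,124,36,42)).items():
    r=cv2.matchTemplate(b[y-12:y+h+12,x-12:x+w+12].copy(),a[y:y+h,x:x+w],cv2.TM_CCOEFF_NORMED); _,s,_,l=cv2.minMaxLoc(r); print(n,'shift px',l[0]-12,l[1]-12,round(s,3))
hsv=cv2.cvtColor(b.copy(),cv2.COLOR_BGR2HSV); m=np.zeros(b.shape[:2],np.uint8); m[200:295,365:432]=(hsv[200:295,365:432,1]<90)*255
p=cv2.findNonZero(m); W=np.array([ray(C,u,v,.017)[:2] for u,v in p[:,0]],np.float32)*1000; r=cv2.minAreaRect(W); print('clamp_2 in tray',r, 'block', ray(C,*p[:,0].mean(0),.03))
E
```

```text
case shift px 0 0 0.998
cyl shift px 0 0 0.999
bottle shift px 0 0 0.998
clamp_2 in tray ((513.1962890625, -286.2176208496094), (230.4773406982422, 161.62599182128906), 0.19641953706741333) block [ 0.51575616 -0.29385976  0.03      ]
```

```bash
python3 - <<'E'
from h import *
C=cam('top'); b=env.get_image('top')[:,:,::-1].copy(); hsv=cv2.cvtColor(b,cv2.COLOR_BGR2HSV)
c,s=np.cos(np.radians(9.2)),np.sin(np.radians(9.2)); P=[]
for v in range(190,305):
    for u in range(350,440):
        d=ray(C,u,v,.017)[:2]-[.512,-.279]; x,y=c*d[0]+s*d[1],-s*d[0]+c*d[1]
        if abs(x)<.105 and abs(y)<.055 and hsv[v,u,1]<110: P.append((x,y))
r=cv2.minAreaRect(np.array(P,np.float32)*1000); print('tray frame mm',r,len(P))
if 150<max(r[1])<195 and min(r[1])<65: env.close_job(); print('closed')
E
```

```text
tray frame mm ((-0.3456573486328125, 2.4042797088623047), (172.7935028076172, 43.3126106262207), 1.6063110828399658) 618
the job is handed in; nothing more can be done
closed
```

I handed the job in: the shut clamp lies flat and centred in the red tray, the open clamp was squeezed onto the brass pair and held at about 0.19 rad after I let go, and the gauge cylinder, bottle and case did not move; I have not seen the judge's verdict.

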